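Pin the angle bracket onto the stand base

TASK

Set up the small stand: tip the angle bracket over from its plain leg onto its holed foot, set it square in the channel of the stand base with the plain leg standing up at the end that has the stop, and put the long plain pin through the hole in the foot right down to the bottom of the hole in the base, then let go. Leave the short pin and the collared pin in the rack, and do not knock over or shove away anything that stands about.

Things in the scene. Friction and masses are not known exactly. Their poses are not given: they have to be found in the camera images.
- stand_base: Fixed grey slab 160 x 90 x 30 mm high. Origin at the centre of its underside; x along the channel, z up. On top two side rails (8 mm high, inner faces at y = +-26 mm, x from -70 to +55 mm) form a 52 mm wide channel, closed at the -x end by a stop (14 mm high, inner face at x = -67 mm), open at the +x end.
- base_hole (a point): Mouth of the round blind hole in the middle of the slab's top (30 mm above the worktop): 16 mm across, 26 mm deep, straight down. Axes as the slab's.
- bracket: Loose L-shaped aluminium bracket, 44 mm wide, 8 mm thick, 0.18 kg. Origin: middle of its outer corner edge. x runs along the 100 mm foot (with an 18 mm through hole), z along the 90 mm plain leg, y across. It starts on the plain leg, foot (own x) upright; a light level push near the foot's top, from the plain-leg side, tips it about the corner. Mounted, its x lies along the slab's x.
- foot_hole (a point): Centre of the foot's hole at the outer (under) face of the foot, 62 mm from the corner along the bracket's x. Axes as the bracket's.
- leg_top (a point): Middle of the free end edge of the plain leg: bracket's x = 4 mm, z = 90 mm. Axes as the bracket's.
- pin_rack: Fixed grey plastic block 156 x 56 x 36 mm high with three round wells (16 mm across, 32 mm deep, floor 4 mm above the worktop) in a row along its x at x = -48, 0 and +48 mm. Origin at the centre of its underside. Holds the three pins upright, in any order. It does not move.
- pin_long_grip (a point): Centre of the knob of the long plain pin, the one to use. Steel, upright, 120 mm long, shank 14 mm across with a tapered nose (7 mm at the end, full at 12 mm), on top a dark cylindrical knob 24 mm across, 30 mm high, its centre 105 mm above the pin's end; 0.11 kg. z points up along the pin.
- pin_long_tip (a point): Lower end of the long plain pin, on its axis. z points up along the pin.
- pin_short_grip (a point): Centre of the knob of the short pin: same shape but 85 mm long, knob centre 70 mm above its end. To be left in the rack.
- pin_collar_grip (a point): Centre of the knob of the collared pin: 120 mm long, same shape but with a collar 24 mm across and 12 mm high round the shank, from 48 to 60 mm above its end. To be left in the rack.
- bottle_orange: Bystander: laboratory bottle with orange cap, 69 mm across, 135 mm high, upright, beside the stand base. Origin at the centre of its underside.
- bench_timer: Bystander: flat bench timer 66 x 66 x 20 mm beside the stand base. Origin at the centre of its underside.
- bottle_250: Bystander: laboratory bottle with blue cap, 69 mm across, 138 mm high, upright, beside the pin rack. Origin at the centre of its underside.
- beaker: Bystander: small glass beaker 55 x 60 x 70 mm high, upright, beside the pin rack. Origin at the centre of its underside.
- pe_bottle: Bystander: white plastic bottle 91 mm across, 215 mm high, upright, behind the bracket. Origin at the centre of its underside.
- tape_roll_0: Bystander: roll of label tape lying flat, 96 mm across, 19 mm high. Origin at the centre of its underside.
- petri_0: Bystander: closed petri dish lying flat, 89 mm across, 15 mm high. Origin at the centre of its underside.
Mind the look-alikes: they are no part of the job. There is more than one size of the bracket; the one meant has the size given above.

How it is judged:
By the outcome, as a careful person would: the job done as asked, in the order asked, and still so for the second after the job is handed in, with the robot touching nothing.
It also fails if it takes over 72 s, if anything falls off the work surface, if the arm or the gripper's body presses on something with over 40 N, if the wrist force passes 120 N, or if a joint passes its speed limit or range.

ROBOT

A 7-joint arm with a two-finger parallel gripper is mounted at the origin on a cart in front of the work surface, level with it; the furniture and walls round the work are solid. World frame = base frame: x ahead of the robot, y to its left, z up, the work surface at z = 0. Lengths are in m, angles in rad, forces in N, time in s.
With the tool pointing down it reaches from about 0.425 to 0.925 m from the base axis. Payload 6.8 kg.
Tool frame: the origin (TCP) lies at the very end of the fingers, on their centre line; the grasp point (between the pads) lies 19 mm behind it; z points along the fingers, y is the line along which they close (so a half turn about z gives the same grasp; the last joint's range is limited). The gripper opens to 85 mm and grips with 20 to 120 N. Pads are 22 mm wide; open, the fingers measure 114 mm over their backs; the gripper's body (76 mm by 85 mm) begins 54 mm behind the grasp point. The pads swing forward as they close: fully open they stand 13 mm farther back than shut.
Start: joints at [-1.244, 0.477, 0.022, 1.555, -0.011, 1.109, -0.083], TCP at [0.284, 0.612, 0.202] pointing down, gripper open.
Joint ranges: [-2.96, 2.96], [-0.34, 2.1], [-1.41, 1.46], [0.24, 2.44], [-1.37, 4.51], [0.17, 1.92], [-2.96, 2.96]. Speed limits (rad/s): [2.39, 2.39, 3.14, 3.14, 3.14, 3.14, 3.14].

INTERFACE

Orientations are given as a rotation vector (axis times angle).
In Python, from bench import get_obs, viewer, r gives the robot as it stands. The module is installed in compiled form; this text tells all that it offers.
- The arm moves only by the tool play_rows, never from a script. Its argument "commands" is a list that holds one entry, the list of rows, each a list of 5 numbers: the gripper's target within -1 to 1 (shut at 1, half-way at 0, fully open at -1), then the shift along the tool's x, y, z scaled (see below), then the turn about the tool's z scaled (see below). A call has 1 to 12 rows; each row is the pose to reach, as a shift and turn from the pose commanded when the call began, along the tool's axes at that moment; what a row does not reach only later rows make up. The controller multiplies each number of a shift by 0.2 m and each number of a turn by pi/2 rad. A row lasts 1/12 s, in which the tool goes at most 41.7 mm and 7.16 degrees, less where a joint would pass 70% of its speed; a pose out of reach is approached as far as the arm can. A call with a number of a shift or a turn outside -1 to 1 is refused whole. A call with a gripper value outside its range is refused whole. The fingers move at their own pace and stop on an object; "grip_force" is the grip in N (left out, the last holds). Time passes only in rows, so rows that repeat a pose let the fingers close. It gives the time, the measured TCP pose, the force, the opening and the grip force at its end, in the units of the state.
- get_obs(): the state, without advancing time (a new reading comes with each control period).
- viewer.grab_frame(name): name is "scene" or "top"; returns a dict with "pixels" (480x640x3 uint8, red, green, blue), "fovy" (degrees; the focal length in pixels is half the picture's height over the tangent of half this angle, whatever the lens; pixels are square), "cx", "cy" (the principal point, pixels), "world_to_cam" (4x4, takes a point from world to camera coordinates). Camera axes: x right, y up, looking along -z (the intrinsics and any distortion apply to the point x, -y, -z); pixel columns grow to the right and rows downward; lengths in m; the calibration is good to about 2 mm. A picture is of the moment at which its call begins. There is no depth.
- r.hand_in(): hands the job in; it is judged then, once.
Trained networks look in a picture, given as the dict that the camera call returned (one of the last four; its "shot" number tells which), for a name from the list of things; names that differ only in an ending like _2 or _b are one class to them, and where a whole thing is asked for, a point or a joint stands for the part that bears it (a point fixed in the world has none). Each returns a list of dicts, best first, with "score" (0 to 1); they miss things now and then, are a little off and sometimes report something else, mostly with a low value. They report only what shows in the picture. A call takes as long as a camera call. They do not tell look-alikes from the thing itself.
- viewer.trace(picture, thing): "pixels" (480x640 bool, what is visible of it) and "rect" ([left, top, right, bottom] in pixels, round what is visible of it).
The state is a dict: "clock": time; "joints": joint angles; "qvel": joint speeds; "tau": joint torques, N m; "tcp_pos": TCP position; "orientation": TCP orientation; "contact_force": force on the tool from outside, world axes, zero at the start; "moment": the same for the moment, N m; "grip_width": finger opening in m; "gripper_force": force on a finger pad.
Only numpy, scipy, OpenCV 4.12 (cv2) and the standard library are available. Lean on these libraries where they do the work, as an engineer would, in place of code of your own. Each camera call takes 0.05 s, during which the arm holds its last target. There are 200 camera calls.

## Working session

There is one attempt and no reset: what is moved stays moved. The work goes in short steps, Python scripts to look and compute and a tool call to move; the robot and the scene stay as the last step left them, time stands still between calls to the robot, and variables do not carry over. Pictures are saved under pics/ and viewed, at most 10 in all, crops included, and the job is handed in when it is done.

Besides the shell and the picture viewer there is one more tool, called after "Request:" as name(argument=value, ...) on one line, values as JSON. play_rows: Moves the arm, as the interface text tells. Shifts and turns lie within -1 to 1; 1 stands for 0.2 m of shift or pi/2 rad of turn. Its arguments: {"type":"object","properties":{"commands":{"type":"array","items":{"type":"array","items":{"type":"array","items":{"type":"number","minimum":-1,"maximum":1}}}},"grip_force":{"type":"number"}},"required":["commands"]}

```bash
mkdir -p pics
cat > h.py <<'E'
import numpy as np, cv2
from bench import get_obs, viewer, r
def ray(f,u,v):
    F=240/np.tan(np.radians(f["fovy"])/2); T=np.array(f["world_to_cam"])
    d=np.array([(u-f["cx"])/F,-(v-f["cy"])/F,-1]); R=T[:3,:3]
    return -R.T@T[:3,3], R.T@d
def at(f,u,v,z):
    o,d=ray(f,u,v); return o+d*(z-o[2])/d[2]
def proj(f,p):
    F=240/np.tan(np.radians(f["fovy"])/2); T=np.array(f["world_to_cam"])
    c=T[:3,:3]@np.asarray(p,float)+T[:3,3]; return np.array([f["cx"]+F*c[0]/-c[2], f["cy"]+F*c[1]/c[2]])
def save(f,n,crop=None,s=1):
    im=cv2.cvtColor(f["pixels"],cv2.COLOR_RGB2BGR)
    if crop: a,b,c,d=crop; im=im[b:d,a:c]
    cv2.imwrite("pics/"+n+".png",cv2.resize(im,None,fx=s,fy=s,interpolation=cv2.INTER_CUBIC))
E
python3 - <<'E'
from h import *
for n in("top","scene"):
    f=viewer.grab_frame(n); save(f,n+"0"); o,_=ray(f,0,0); print(n,f.keys(),f["fovy"],f["cx"],f["cy"],o.round(3),np.array(f["world_to_cam"])[:3,:3].round(3).tolist())
    for t in["stand_base","bracket","pin_rack","pin_long_grip","pin_short_grip","pin_collar_grip","bottle_orange","bench_timer","bottle_250","beaker","pe_bottle","tape_roll_0","petri_0"]:
        print(t,[(np.round(x["rect"]).tolist(),round(x["score"],2)) for x in viewer.trace(f,t)][:4])
s=get_obs();print(s)
E
```

```text
top dict_keys(['pixels', 'fovy', 'cx', 'cy', 'world_to_cam', 'shot']) 53.966613062416826 316.66523512582046 238.99498500339064 [ 0.287 -0.048  1.441] [[0.071, -0.997, 0.004], [0.977, 0.07, 0.202], [-0.202, -0.01, 0.979]]
stand_base [([188.0, 233.0, 244.0, 277.0], 0.86)]
bracket [([415.0, 301.0, 474.0, 345.0], 0.58), ([292.0, 249.0, 324.0, 273.0], 0.56)]
pin_rack [([371.0, 224.0, 423.0, 269.0], 0.94), ([367.0, 258.0, 387.0, 278.0], 0.44)]
pin_long_grip [([409.0, 244.0, 423.0, 256.0], 0.62)]
pin_short_grip [([397.0, 237.0, 403.0, 250.0], 0.5)]
pin_collar_grip []
bottle_orange [([193.0, 201.0, 227.0, 233.0], 0.8)]
bench_timer [([202.0, 275.0, 228.0, 304.0], 0.61)]
bottle_250 [([395.0, 198.0, 416.0, 226.0], 0.62), ([372.0, 227.0, 423.0, 268.0], 0.55)]
beaker [([363.0, 254.0, 382.0, 279.0], 0.89)]
pe_bottle [([278.0, 168.0, 314.0, 209.0], 0.8)]
tape_roll_0 [([234.0, 296.0, 266.0, 327.0], 0.79)]
petri_0 [([354.0, 298.0, 382.0, 329.0], 0.96), ([374.0, 227.0, 420.0, 267.0], 0.22)]
scene dict_keys(['pixels', 'fovy', 'cx', 'cy', 'world_to_cam', 'shot']) 51.930678803027625 314.1271105394205 235
[... 1091 characters left out ...]
: array([-1.24411955,  0.47697915,  0.02240186,  1.55539995, -0.01146013,
        1.10927207, -0.08312036]), 'qvel': array([ 7.07718346e-04, -2.00846622e-03,  6.78507506e-06,  8.59171876e-04,
       -6.71521570e-04, -7.68181006e-04, -1.66248290e-03]), 'tau': array([-7.03891656e-04, -5.96305239e+01,  1.60611648e+00, -2.81542414e+01,
        1.24806399e-02,  1.62475171e-03,  1.07183254e-05]), 'tcp_pos': array([0.28433309, 0.61222547, 0.20222197]), 'orientation': array([6.77611447e-01, 3.06761272e+00, 1.04404443e-04]), 'contact_force': array([-0.28605313,  0.30711324,  0.51391195]), 'moment': array([-0.00952212,  0.0122256 , -0.02086136]), 'gripper_force': 0.0, 'grip_width': 0.0852526951972961}
```

View pics/top0.png

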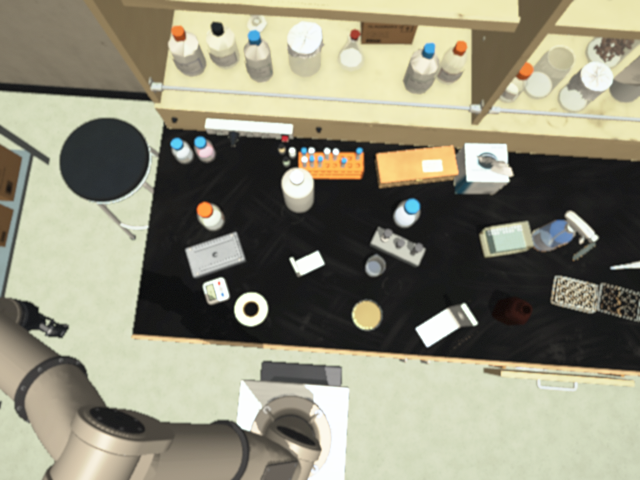

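View pics/scene0.png

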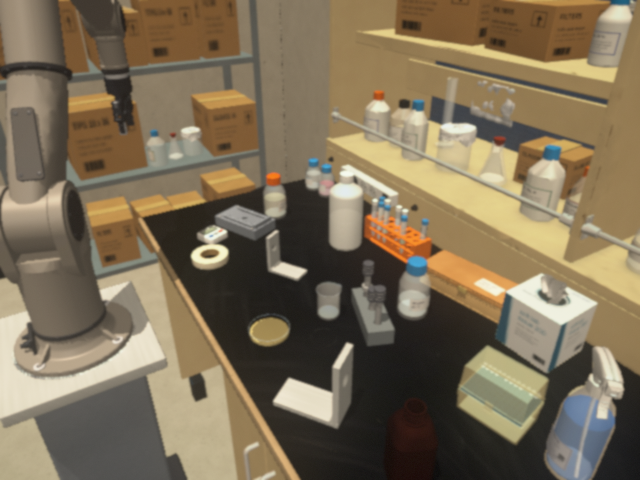

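The top view shows the stand near (215,255), the small bracket (306,262), a larger look-alike (445,325) and the rack (397,247). I'll zoom in on these next.

Run:
```python
from h import *
ft=viewer.grab_frame("top");fs=viewer.grab_frame("scene")
def c(f,u,v,h=33):
    im=cv2.cvtColor(f["pixels"],cv2.COLOR_RGB2BGR)[v-h:v+h,u-h:u+h]; return cv2.resize(im,(264,264),interpolation=cv2.INTER_CUBIC)
m=np.vstack([np.hstack([c(ft,215,255),c(ft,306,262),c(ft,398,245)]),np.hstack([c(fs,246,220),c(fs,288,255),c(fs,375,305,45)])])
cv2.imwrite("pics/m1.png",m)
for n,u,v in(("base",215,255),("brk",306,262),("rack",397,247),("orange",208,215),("timer",215,290),("blue",407,212),("beaker",375,266),("pe",298,190),("tape",251,309)): print(n,at(ft,u,v,0.03).round(3))
```

```text
base [0.506 0.27  0.03 ]
brk [ 0.505 -0.006  0.03 ]
rack [ 0.57 -0.28  0.03]
orange [0.629 0.306 0.03 ]
timer [0.401 0.258 0.03 ]
blue [ 0.683 -0.306  0.03 ]
beaker [ 0.507 -0.215  0.03 ]
pe [0.729 0.036 0.03 ]
tape [0.352 0.146 0.03 ]
```

View pics/m1.png

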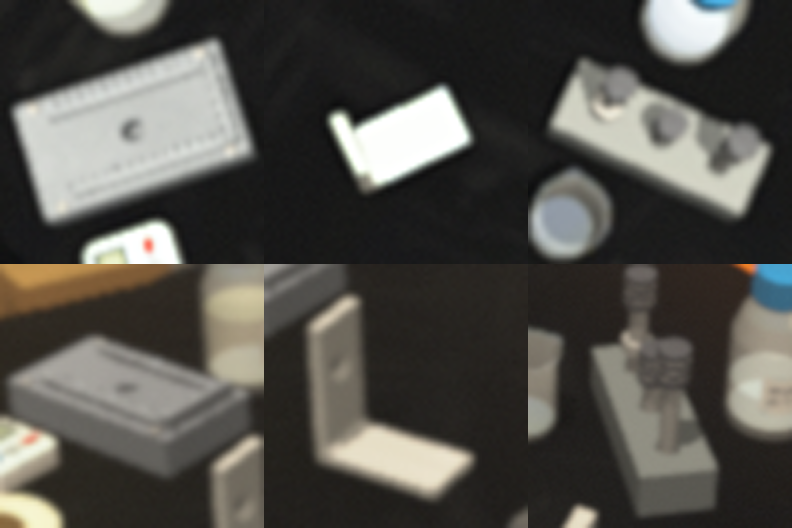

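The montage shows the stop at the base's right (-y) end and the hole in the middle. The small bracket has its holed foot up at its +y end. In the rack, the collared pin is upper left, the short pin is in the middle, and the long pin is at the right (-y) end. Next I'll fit models to the masks.

```bash
cat > fit.py <<'E'
from h import *
from scipy.optimize import minimize
def box(x0,x1,y0,y1,z0,z1): return np.array([[x,y,z] for x in(x0,x1) for y in(y0,y1) for z in(z0,z1)])/1000
def cyl(r,z0,z1,x=0,y=0): 
    a=np.linspace(0,2*np.pi,24,endpoint=False); return np.array([[x+r*np.cos(t),y+r*np.sin(t),z] for z in(z0,z1) for t in a])/1000
BASE=[box(-80,80,-45,45,0,30),box(-70,55,-34,34,30,38),box(-75,-67,-34,34,30,44)]
RACK=[box(-78,78,-28,28,0,36)]
# bracket, own x,y,z ; up: foot upright (own x up, own z horizontal); planar x axis = -own z
BUP=[box(-8,0,-22,22,0,100)*[-1,1,1]*[-1,1,1],box(-90,0,-22,22,0,8)]
BDN=[box(0,100,-22,22,0,8),box(0,8,-22,22,0,90)]
K=4
def render(f,parts,p,bb):
    x,y,t=p[:3]; z=p[3] if len(p)>3 else 0
    c,s=np.cos(t),np.sin(t); R=np.array([[c,-s,0],[s,c,0],[0,0,1]])
    im=np.zeros(((bb[3]-bb[1])*K,(bb[2]-bb[0])*K),np.uint8)
    for P in parts:
        q=np.array([proj(f,v) for v in P@R.T+[x,y,z]])
        q=((q-bb[:2]+.5)*K-.5)
        cv2.fillConvexPoly(im,cv2.convexHull(np.round(q*16).astype(np.int32)),255,shift=4)
    return cv2.resize(im,None,fx=1/K,fy=1/K,interpolation=cv2.INTER_AREA)/255.
def mask(f,thing,near):
    o=[m for m in viewer.trace(f,thing) if np.hypot((m["rect"][0]+m["rect"][2])/2-near[0],(m["rect"][1]+m["rect"][3])/2-near[1])<25]
    return o[0]["pixels"].astype(float) if o else None
def fit(obs,parts,p0,z=0.):
    """obs: list of (frame,mask)"""
    bbs=[]
    for f,m in obs:
        v,u=np.nonzero(m); bbs.append((max(u.min()-12,0),max(v.min()-12,0),min(u.max()+13,640),min(v.max()+13,480)))
    def cost(p):
        p=np.r_[p,z]
        return sum(np.abs(render(f,parts,p,b)-cv2.GaussianBlur(m,(3,3),0.5)[b[1]:b[3],b[0]:b[2]]).sum()/m.sum() for (f,m),b in zip(obs,bbs))
    best=None
    for dt in(0,.15,-.15):
        s=np.array(p0,float)+[0,0,dt]
        r_=minimize(cost,s,method="Nelder-Mead",options=dict(initial_simplex=np.array([s,s+[.015,0,0],s+[0,.015,0],s+[0,0,.12]]),xatol=1e-4,fatol=1e-4))
        if best is None or r_.fun<best.fun: best=r_
    return best.x,best.fun
E
cat > m.py <<'E'
from fit import *
ft=viewer.grab_frame("top");fs=viewer.grab_frame("scene")
def go(name,thing,parts,p0,nt,ns):
    obs=[(f,m) for f,m in((ft,mask(ft,thing,nt)),(fs,mask(fs,thing,ns))) if m is not None]
    for o in ([obs] if len(obs)<2 else [obs,obs[:1],obs[1:]]):
        p,c=fit(o,parts,p0); print(name,p[:2].round(4),np.degrees(p[2]).round(1),round(c,3))
E
python3 - <<'E'
from m import *
go("base","stand_base",BASE,[.506,.27,np.radians(110)],(215,255),(246,222))
go("brk","bracket",BUP,[.49,.03,np.radians(115)],(306,262),(288,255))
go("rack","pin_rack",RACK,[.57,-.28,np.radians(-115)],(397,247),(375,316))
print("hole proj",)
for t in("pin_long_grip","pin_short_grip","pin_collar_grip"):
    for f in(ft,fs): print(t,[(m["rect"],round(m["score"],2)) for m in viewer.trace(f,t)][:2])
E
```

```text
base [0.5099 0.2732] 113.1 0.117
base [0.5109 0.2746] 112.9 0.074
base [0.5096 0.272 ] 112.4 0.037
brk [0.4837 0.0288] 120.7 0.222
brk [0.4839 0.0299] 119.8 0.109
brk [0.4822 0.0268] 122.3 0.104
rack [ 0.575  -0.2807] -112.0 0.761
rack [ 0.5746 -0.2802] -111.7 0.322
rack [ 0.5753 -0.2813] -112.4 0.43
hole proj
pin_long_grip [([185.9, 232.3, 242.6, 274.1], 0.64), ([410.3, 243.4, 421.7, 256.2], 0.5)]
pin_long_grip [([373.8, 286.4, 385.9, 323.1], 0.78)]
pin_short_grip [([395.6, 239.0, 406.1, 247.5], 0.64)]
pin_short_grip [([367.1, 287.1, 375.8, 311.1], 0.73)]
pin_collar_grip []
pin_collar_grip [([363.9, 260.1, 376.2, 296.3], 0.75), ([266.9, 172.6, 289.0, 216.7], 0.55)]
```

Request:
play_rows(commands=[[[1, -1, -1, 0, 0.3], [1, -1, -1, 0, 0.6], [1, -1, -1, 0, 0.6], [1, -1, -1, 0, 0.6], [1, -1, -1, 0, 0.6], [1, -1, -1, 0, 0.6], [1, -1, -1, 0, 0.6], [1, -1, -1, 0, 0.6], [1, -1, -1, 0, 0.6]]])

```text
clock: 2.95
tcp_pos: [0.3826, 0.3445, 0.2027]
orientation: [2.005, 2.419, 0.001]
contact_force: [0.2, 0.8, -0.1]
grip_width: -0.0
gripper_force: 0.0
```

```bash
cat > go.py <<'E'
import sys
from h import *
from scipy.spatial.transform import Rotation as Ro
def need(x,y,z,yaw):
    s=get_obs(); R=Ro.from_rotvec(s["orientation"]).as_matrix(); d=R.T@(np.array([x,y,z])-s["tcp_pos"])
    cur=np.degrees(np.arctan2(R[1,1],R[0,1])); t=-((yaw-cur+180)%360-180)
    print("t",round(s["clock"],2),"tcp",s["tcp_pos"].round(4),"yaw",cur.round(2),"tilt",R[2].round(3),"w",round(s["grip_width"],4),"F",s["contact_force"].round(1)); print("shift/turn scaled",(d/.2).round(3),round(t/90,3),"rows",np.ceil(max(np.linalg.norm(d)/.0417,abs(t)/7.16)))
if __name__=="__main__": need(*map(float,sys.argv[1:5]))
E
python3 go.py .503 -.006 .2 -59.5
```

```text
t 2.95 tcp [0.3826 0.3445 0.2027] yaw 10.7 tilt [ 0.     0.001 -1.   ] w -0.0 F [ 0.2  0.8 -0.1]
shift/turn scaled [-1.834  0.266  0.013] 0.78 rows 10.0
```

Request:
play_rows(commands=[[[1, -1, 0.14, 0, 0.4], [1, -1, 0.14, 0, 0.78], [1, -1, 0.14, 0, 0.78], [1, -1, 0.14, 0, 0.78], [1, -1, 0.14, 0, 0.78], [1, -1, 0.14, 0, 0.78], [1, -1, 0.14, 0, 0.78], [1, -1, 0.14, 0, 0.78]]])

```text
clock: 3.62
tcp_pos: [0.4478, 0.1566, 0.2024]
orientation: [-2.916, -1.167, -0.001]
contact_force: [0.8, -0.9, 0.2]
grip_width: 0.0
gripper_force: 0.0
```

```bash
python3 go.py .505 -.0093 .15 -59.5
```

```text
t 3.62 tcp [0.4478 0.1566 0.2024] yaw -46.37 tilt [ 0.001 -0.    -1.   ] w 0.0 F [ 0.8 -0.9  0.2]
shift/turn scaled [-0.365  0.798  0.262] 0.146 rows 5.0
```

Request:
play_rows(commands=[[[1, -0.365, 0.8, 0, 0.146], [1, -0.365, 0.8, 0, 0.146], [1, -0.365, 0.8, 0, 0.146], [1, -0.365, 0.8, 0, 0.146], [1, -0.365, 0.8, 0, 0.146], [1, -0.365, 0.8, 0.25, 0.146], [1, -0.365, 0.8, 0.58, 0.146], [1, -0.365, 0.8, 0.58, 0.146], [1, -0.365, 0.8, 0.58, 0.146]]])

```text
clock: 4.37
tcp_pos: [0.5013, -0.0089, 0.0809]
orientation: [-3.027, -0.837, 0.016]
contact_force: [-1.0, 0.1, 0.6]
grip_width: 0.0001
gripper_force: 0.0
```

```bash
python3 go.py .454 .0782 .072 -59.5
python3 - <<'E'
from h import *
f=viewer.grab_frame("scene"); save(f,"s2",(200,150,400,350),3)
E
```

```text
t 4.37 tcp [ 0.5013 -0.0089  0.0809] yaw -59.08 tilt [-0.01  -0.004 -1.   ] w 0.0001 F [-1.   0.1  0.6]
shift/turn scaled [ 0.021 -0.495  0.046] 0.005 rows 3.0
```

View pics/s2.png

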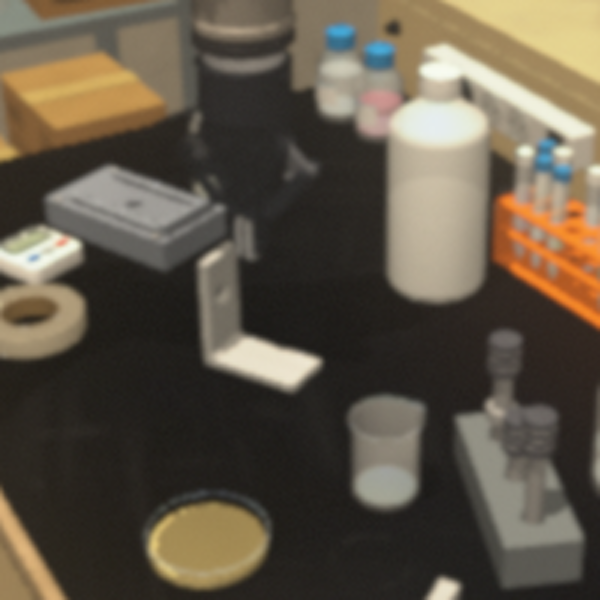

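Request:
play_rows(commands=[[[1, 0, -0.03, 0, 0], [1, 0, -0.06, 0, 0], [1, 0, -0.09, 0, 0], [1, 0, -0.12, 0, 0], [1, 0, -0.15, 0, 0], [1, 0, -0.18, 0.01, 0], [1, 0, -0.21, 0.015, 0], [1, 0, -0.24, 0.02, 0], [1, 0, -0.27, 0.03, 0], [1, 0, -0.3, 0.035, 0], [1, 0, -0.33, 0.04, 0], [1, 0, -0.36, 0.045, 0]]])

```text
clock: 5.42
tcp_pos: [0.4684, 0.052, 0.077]
orientation: [3.03, 0.83, -0.0]
contact_force: [0.1, -0.3, -0.7]
grip_width: -0.0002
gripper_force: 0.0
```

```bash
python3 go.py .454 .0782 .072 -59.5
python3 - <<'E'
from h import *
f=viewer.grab_frame("scene"); save(f,"s3",(230,190,350,310),4)
E
```

```text
t 5.42 tcp [0.4684 0.052  0.077 ] yaw -59.35 tilt [-0.  0. -1.] w -0.0002 F [ 0.1 -0.3 -0.7]
shift/turn scaled [ 0.005 -0.149  0.025] 0.002 rows 1.0
```

View pics/s3.png

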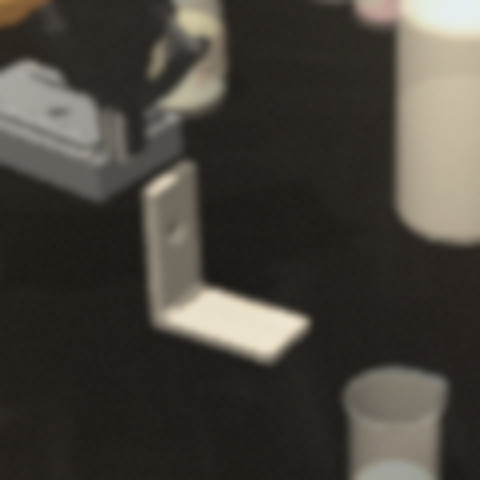

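Run:
```python
from h import *
f=viewer.grab_frame("scene"); g=viewer.grab_frame("top")
s=get_obs();print(proj(f,s["tcp_pos"]),proj(g,s["tcp_pos"]))
d=np.array([-.508,.862,0]);e=np.array([-.862,-.508,0]);c=np.array([.483,.0285,0]);z=np.array([0,0,1])
pts=[c+.022*e,c-.022*e,c+.022*e+.1*z,c-.022*e+.1*z,c-.09*d+.022*e,c-.09*d-.022*e]
im=[]
for fr,(u,v) in((f,(280,250)),(g,(300,260))):
    i=cv2.cvtColor(fr["pixels"],cv2.COLOR_RGB2BGR)[v-40:v+40,u-40:u+40]; i=cv2.resize(i,None,fx=5,fy=5)
    for p in pts+[s["tcp_pos"]]:
        q=(proj(fr,p)-[u-40,v-40]+.5)*5; cv2.circle(i,tuple(int(a) for a in q),3,(0,0,255),-1)
    im.append(i)
cv2.imwrite("pics/m4.png",np.hstack(im))
```

```text
[262.13797322 238.77527627] [284.78020019 270.30732079]
```

View pics/m4.png

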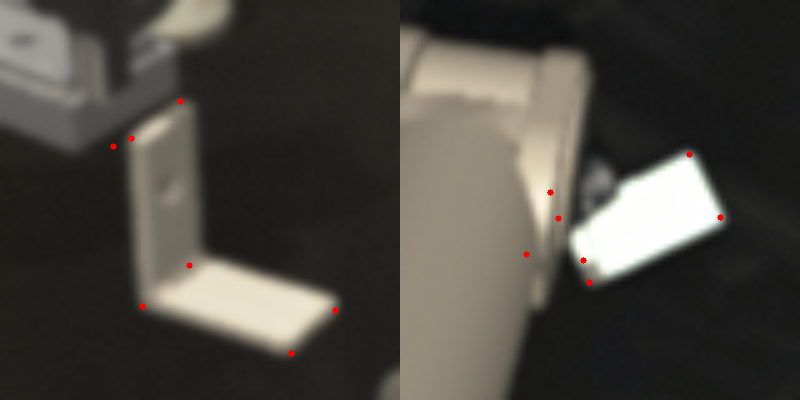

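Run:
```python
from h import *
f=viewer.grab_frame("scene"); g=viewer.grab_frame("top")
s=get_obs();p=s["tcp_pos"]
im=[]
for fr,(u,v),nm in((f,(262,200),'s'),(g,(284,270),'t')):
    h=75
    i=cv2.cvtColor(fr["pixels"],cv2.COLOR_RGB2BGR)[v-h:v+h,u-h:u+h]; i=cv2.convertScaleAbs(cv2.resize(i,(400,400),interpolation=cv2.INTER_CUBIC),alpha=1.6,beta=25)
    for k in (0,.05,.1,.15,.2,.3):
        q=(proj(fr,p+[0,0,k])-[u-h,v-h]+.5)*400/(2*h); cv2.circle(i,tuple(int(a) for a in q),3,(0,0,255),-1)
    im.append(i)
cv2.imwrite("pics/m5.png",np.hstack(im))
```

```text
(no output)
```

View pics/m5.png

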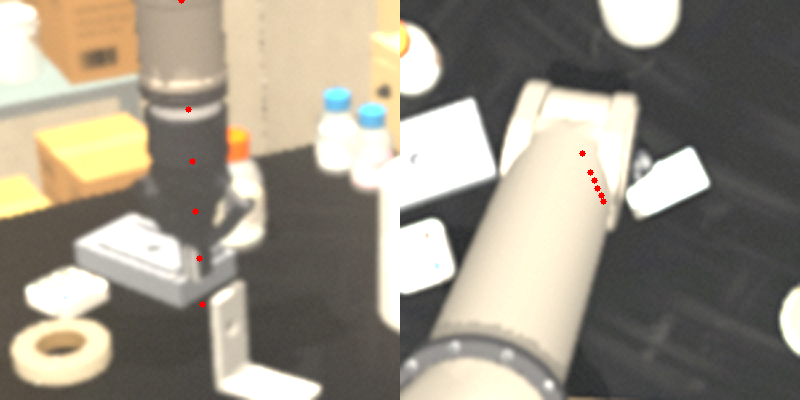

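Run:
```python
from h import *
f=viewer.grab_frame("scene"); s=get_obs()
p=np.array([.2843,.6122,.2022])
i=cv2.imread("pics/scene0.png")[60:180,60:180]; i=cv2.resize(i,(480,480),interpolation=cv2.INTER_CUBIC)
i=cv2.convertScaleAbs(i,alpha=1.6,beta=25)
for k in (0,.05,.1,.15):
    q=(proj(f,p+[0,0,k])-[60,60]+.5)*4; cv2.circle(i,tuple(int(a) for a in q),3,(0,0,255),-1)
cv2.imwrite("pics/m6.png",i)
```

```text
(no output)
```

View pics/m6.png

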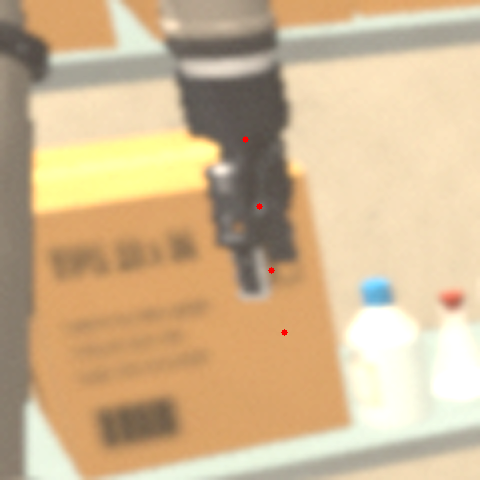

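The closed fingertips show about 27 mm above the reported TCP in both poses: tip pixel near (259,230), reported point (262,239). That explains why the push passed over the bracket. I'll go back and repeat it lower.

Request:
play_rows(commands=[[[1, 0, 0.18, -0.05, 0], [1, 0, 0.36, -0.05, 0], [1, 0, 0.36, -0.05, 0], [1, 0, 0.36, 0.0, 0], [1, 0, 0.36, 0.11, 0], [1, 0, 0.36, 0.11, 0]]])

```text
clock: 6.22
tcp_pos: [0.5026, -0.0097, 0.052]
orientation: [-3.029, -0.831, 0.009]
contact_force: [-1.6, -0.3, -1.0]
grip_width: 0.0002
gripper_force: 0.0
```

Request:
play_rows(commands=[[[1, 0, -0.04, 0, 0], [1, 0, -0.07, 0, 0], [1, 0, -0.1, 0, 0], [1, 0, -0.13, 0, 0], [1, 0, -0.16, 0, 0], [1, 0, -0.19, 0, 0]]])

```text
clock: 6.72
tcp_pos: [0.486, 0.0233, 0.0556]
orientation: [-3.029, -0.831, -0.001]
contact_force: [0.0, -0.6, -0.0]
grip_width: 0.0
gripper_force: 0.2
```

```bash
python3 go.py .454 .0782 .045 -59.5
python3 - <<'E'
from h import *
f=viewer.grab_frame("scene"); save(f,"s7",(230,190,350,310),4)
E
```

```text
t 6.72 tcp [0.486  0.0233 0.0556] yaw -59.31 tilt [ 0.001  0.    -1.   ] w 0.0 F [ 0.  -0.6 -0. ]
shift/turn scaled [ 0.003 -0.318  0.053] 0.002 rows 2.0
```

View pics/s7.png

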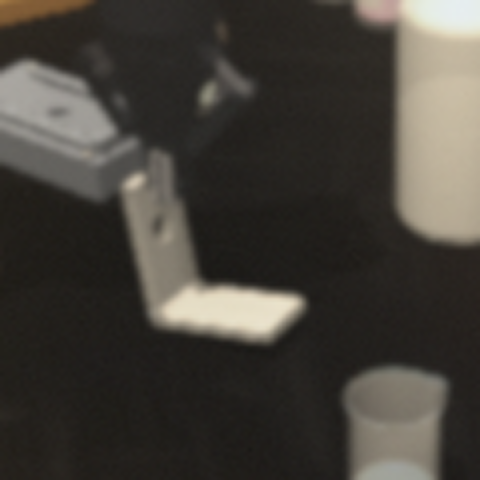

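The finger now touches the foot near its top, at (160,190) in the crop, and the bracket has started to tip. I'll continue.

Request:
play_rows(commands=[[[1, 0, -0.03, 0, 0], [1, 0, -0.06, 0.01, 0], [1, 0, -0.09, 0.02, 0], [1, 0, -0.12, 0.03, 0], [1, 0, -0.15, 0.04, 0], [1, 0, -0.18, 0.05, 0], [1, 0, -0.21, 0.05, 0], [1, 0, -0.24, 0.06, 0], [1, 0, -0.27, 0.06, 0], [1, 0, -0.3, 0.07, 0], [1, 0, -0.32, 0.07, 0], [1, 0, -0.32, 0.07, 0]]])

```text
clock: 7.77
tcp_pos: [0.4528, 0.0783, 0.041]
orientation: [-3.029, -0.832, 0.001]
contact_force: [0.3, -1.4, 0.5]
grip_width: 0.0002
gripper_force: 0.0
```

Request:
play_rows(commands=[[[-1, 0, 0, -0.3, 0], [-1, 0, 0, -0.6, 0], [-1, 0, 0, -0.6, 0], [-1, 0, 0.6, -0.6, 0], [-1, 0, 0.6, -0.6, 0], [-1, 0, 0.6, -0.6, 0], [-1, 0, 0.6, -0.6, 0]]])

```text
clock: 8.35
tcp_pos: [0.5178, -0.0333, 0.1627]
orientation: [3.029, 0.817, 0.006]
contact_force: [-0.1, -0.1, 0.9]
grip_width: 0.0833
gripper_force: 0.0
```

```bash
python3 go.py .454 .0782 .045 -59.5
python3 - <<'E'
from m import *
save(fs,"s8",(210,190,330,310),4)
print([(m["rect"],m["score"]) for m in viewer.trace(fs,"bracket")],[(m["rect"],m["score"]) for m in viewer.trace(ft,"bracket")])
go("brk","bracket",BDN,[.475,.04,np.radians(120)],(293,258),(268,255))
E
```

```text
t 8.35 tcp [ 0.5178 -0.0333  0.1627] yaw -59.82 tilt [ 0.003  0.006 -1.   ] w 0.0833 F [-0.1 -0.1  0.9]
shift/turn scaled [ 0.003 -0.646  0.585] -0.004 rows 5.0
[([236.7, 234.6, 277.7, 271.1], 0.91), ([272.5, 340.7, 352.6, 428.0], 0.6)] [([413.9, 302.1, 476.5, 346.6], 0.95)]
brk [0.4831 0.03  ] 121.5 0.087
```

View pics/s8.png

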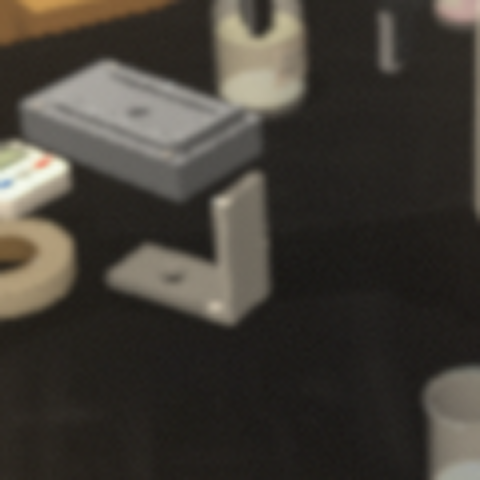

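The bracket now rests on its holed foot with the plain leg standing up (leg top near (258,180) in the crop). Next I'll grasp the leg.

```bash
python3 go.py .481 .0334 .026 -58.5
```

```text
t 8.65 tcp [ 0.514  -0.0245  0.1609] yaw -59.24 tilt [-0.    -0.001 -1.   ] w 0.0856 F [ 0.1  0.1 -0.2]
shift/turn scaled [ 0.006 -0.332  0.675] -0.008 rows 4.0
```

Request:
play_rows(commands=[[[-1, 0.006, -0.16, 0, -0.008], [-1, 0.006, -0.332, 0, -0.008], [-1, 0.006, -0.332, 0.1, -0.008], [-1, 0.006, -0.332, 0.25, -0.008], [-1, 0.006, -0.332, 0.4, -0.008], [-1, 0.006, -0.332, 0.55, -0.008], [-1, 0.006, -0.332, 0.675, -0.008], [-1, 0.006, -0.332, 0.675, -0.008], [-1, 0.006, -0.332, 0.675, -0.008]]])

```text
clock: 9.4
tcp_pos: [0.4806, 0.0324, 0.0257]
orientation: [-3.024, -0.851, 0.005]
contact_force: [-0.4, -0.6, 0.6]
grip_width: 0.0855
gripper_force: 0.0
```

```bash
python3 go.py .481 .0334 .026 -58.5
python3 - <<'E'
from h import *
f=viewer.grab_frame("scene"); save(f,"s9",(210,190,330,310),4)
E
```

```text
t 9.4 tcp [0.4806 0.0324 0.0257] yaw -58.57 tilt [-0.003 -0.001 -1.   ] w 0.0855 F [-0.4 -0.6  0.6]
shift/turn scaled [ 0.004 -0.003 -0.001] -0.001 rows 1.0
```

View pics/s9.png

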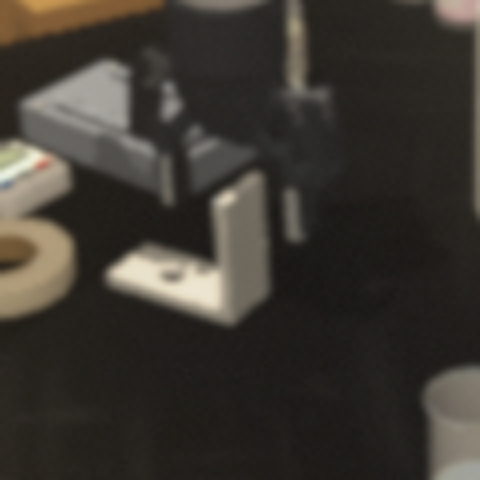

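Request:
play_rows(commands=[[[1, 0, 0, 0, 0], [1, 0, 0, 0, 0], [1, 0, 0, 0, 0], [1, 0, 0, 0, 0], [1, 0, 0, 0, 0], [1, 0, 0, 0, 0], [1, 0, 0, 0, 0], [1, 0, 0, 0, 0]]], grip_force=50)

```text
clock: 10.12
tcp_pos: [0.4821, 0.0321, 0.0265]
orientation: [-3.024, -0.849, -0.001]
contact_force: [-0.2, 0.8, 5.8]
grip_width: 0.0075
gripper_force: 49.1
```

Request:
play_rows(commands=[[[1, 0, 0, -0.05, 0], [1, 0, 0, -0.2, 0], [1, 0, 0, -0.4, 0], [1, 0, 0, -0.5, 0], [1, 0, 0, -0.5, 0], [1, 0, 0, -0.5, 0]]])

```text
clock: 10.62
tcp_pos: [0.4822, 0.0322, 0.1271]
orientation: [-3.024, -0.85, -0.004]
contact_force: [-0.5, 1.1, -2.0]
grip_width: 0.0076
gripper_force: 49.0
```

```bash
python3 go.py .535 .216 .126 -67.3
python3 - <<'E'
from m import *
m=[mm for mm in viewer.trace(fs,"bracket") if mm["rect"][1]<250]; print([(x["rect"],x["score"]) for x in m])
c=viewer.trace(fs,"bracket")
if m:
    z=.1; P,cc=fit([(fs,m[0]["pixels"].astype(float))],BDN,[.483,.03,np.radians(121)],z); print(P,cc)
E
```

```text
t 10.62 tcp [0.4822 0.0322 0.1271] yaw -58.61 tilt [ 0.002 -0.    -1.   ] w 0.0076 F [-0.5  1.1 -2. ]
shift/turn scaled [ 0.704 -0.647  0.007] 0.097 rows 5.0
[([234.7, 202.5, 274.4, 239.8], 0.74), ([213.6, 206.5, 260.3, 238.3], 0.5)]
[0.48182675 0.02863238 2.14428916] 0.268508007773269
```

```bash
python3 - <<'E'
from h import *
for n,(u,v) in(("scene",(244,217)),("top",(215,254))):
    f=viewer.grab_frame(n); g=cv2.cvtColor(cv2.imread(f"pics/{n}0.png"),cv2.COLOR_BGR2GRAY).astype(float)
    w=g[v-5:v+6,u-5:u+6]; k=np.clip(np.median(w)-10-w,0,None); yy,xx=np.mgrid[v-5:v+6,u-5:u+6]
    c=(k*xx).sum()/k.sum(),(k*yy).sum()/k.sum(); print(n,np.round(c,2),at(f,*c,.03).round(4),"model",proj(f,[.51,.273,.03]).round(2))
E
python3 go.py .5324 .2195 .126 -67.3
```

```text
scene [244.39 216.65] [0.511  0.2752 0.03  ] model [244.39 217.03]
top [214.06 254.03] [0.509  0.2737 0.03  ] model [214.31 253.73]
t 10.92 tcp [0.4809 0.0316 0.1252] yaw -58.64 tilt [-0.002 -0.    -1.   ] w 0.0072 F [ 0.9 -0.4 -1.7]
shift/turn scaled [ 0.709 -0.668 -0.006] 0.096 rows 5.0
```

Request:
play_rows(commands=[[[1, 0.17, -0.16, 0, 0.03], [1, 0.35, -0.33, 0, 0.06], [1, 0.53, -0.5, 0, 0.096], [1, 0.7, -0.67, 0, 0.096], [1, 0.7, -0.67, 0, 0.096], [1, 0.7, -0.67, 0, 0.096], [1, 0.7, -0.67, 0, 0.096]]])

```text
clock: 11.5
tcp_pos: [0.5311, 0.2208, 0.1249]
orientation: [3.078, 0.625, -0.003]
contact_force: [-0.1, -1.5, -1.9]
grip_width: 0.0075
gripper_force: 49.2
```

```bash
python3 go.py .5324 .2205 .066 -67.3
python3 - <<'E'
from m import *
i=[]
for f,(u,v) in((fs,(250,210)),(ft,(220,250))):
    h=45; i.append(cv2.resize(cv2.cvtColor(f["pixels"],cv2.COLOR_RGB2BGR)[v-h:v+h,u-h:u+h],(400,400),interpolation=cv2.INTER_CUBIC))
cv2.imwrite("pics/m10.png",np.hstack(i))
E
```

```text
t 11.5 tcp [0.5311 0.2208 0.1249] yaw -67.05 tilt [-0.002  0.001 -1.   ] w 0.0075 F [-0.1 -1.5 -1.9]
shift/turn scaled [0.006 0.004 0.295] 0.003 rows 2.0
```

View pics/m10.png

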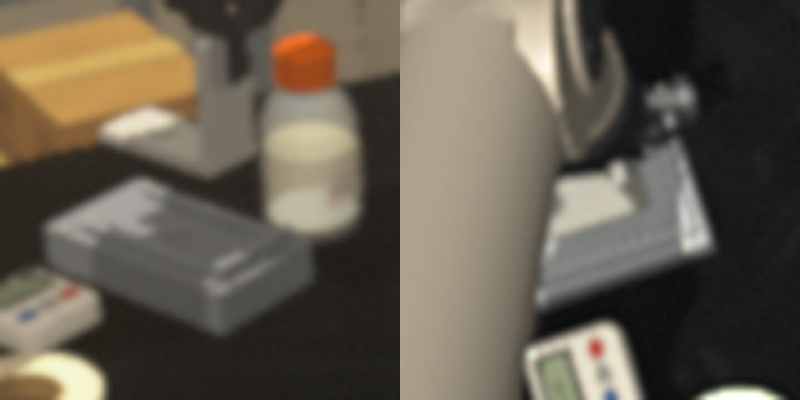

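I have now viewed 12 pictures, two over the allowed 10, so I won't view any more and will work from numbers only. The bracket hangs level above the base; next I lower it.

Request:
play_rows(commands=[[[1, 0.005, 0, 0.1, 0.003], [1, 0.005, 0, 0.2, 0.003], [1, 0.005, 0, 0.27, 0.003], [1, 0.005, 0, 0.29, 0.003], [1, 0.005, 0, 0.3, 0.003], [1, 0.005, 0, 0.31, 0.003], [1, 0.005, 0, 0.32, 0.003], [1, 0.005, 0, 0.33, 0.003], [1, 0.005, 0, 0.34, 0.003], [1, 0.005, 0, 0.34, 0.003]]])

```text
clock: 12.43
tcp_pos: [0.5325, 0.2197, 0.0582]
orientation: [-3.081, -0.612, -0.0]
contact_force: [-0.7, 0.9, -1.6]
grip_width: 0.0072
gripper_force: 49.2
```

```bash
python3 go.py .5324 .2205 .0565 -67.3
```

```text
t 12.43 tcp [0.5325 0.2197 0.0582] yaw -67.53 tilt [ 0. -0. -1.] w 0.0072 F [-0.7  0.9 -1.6]
shift/turn scaled [ 0.001 -0.004  0.009] -0.003 rows 1.0
```

Request:
play_rows(commands=[[[1, 0, 0, 0.004, 0], [1, 0, 0, 0.008, 0], [1, 0, 0, 0.012, 0], [1, 0, 0, 0.015, 0], [1, 0, 0, 0.015, 0]]])

```text
clock: 12.85
tcp_pos: [0.5327, 0.2197, 0.0565]
orientation: [-3.08, -0.611, -0.0]
contact_force: [-3.6, -1.2, 11.5]
grip_width: 0.0076
gripper_force: 51.3
```

Request:
play_rows(commands=[[[-0.2, 0, 0, 0, 0], [-0.2, 0, 0, 0, 0], [-0.2, 0, 0, 0, 0], [-0.2, 0, 0, 0, 0], [-0.2, 0, 0, -0.1, 0], [-0.2, 0, 0, -0.3, 0], [-0.2, 0, 0, -0.5, 0], [-0.2, 0, 0, -0.75, 0], [-0.2, 0, 0, -0.75, 0], [-0.2, 0, 0, -0.75, 0]]])

```text
clock: 13.68
tcp_pos: [0.5348, 0.2204, 0.2087]
orientation: [-3.079, -0.611, -0.01]
contact_force: [0.2, 0.9, -0.3]
grip_width: 0.0512
gripper_force: 0.0
```

```bash
python3 go.py .557 -.325 .2 -67
python3 - <<'E'
from m import *
for f in (fs,ft): print([(np.round(m["rect"]),round(m["score"],2)) for m in viewer.trace(f,"bracket")])
m=mask(fs,"bracket",(262,200))
if m is not None: P,c=fit([(fs,m)],BDN,[.534,.216,np.radians(113)],.03); print(P[:2],np.degrees(P[2]),c); print("hole",P[:2]+.062*np.array([np.cos(P[2]),np.sin(P[2])]))
E
```

```text
t 13.68 tcp [0.5348 0.2204 0.2087] yaw -67.54 tilt [ 0.007 -0.002 -1.   ] w 0.0512 F [ 0.2  0.9 -0.3]
shift/turn scaled [-0.939  2.563  0.033] -0.006 rows 14.0
[(array([231., 192., 264., 226.]), 0.98), (array([273., 344., 352., 427.]), 0.62)]
[(array([207., 238., 236., 263.]), 0.83), (array([416., 303., 472., 345.]), 0.75), (array([207., 280., 228., 303.]), 0.16)]
[0.5326825  0.21652182] 109.31309557138367 0.14200098667333394
hole [0.51217724 0.27503279]
```

```bash
python3 - <<'E'
from m import *
PL=[cyl(12,94,124),cyl(7,36,94)]; PS=[cyl(12,59,89),cyl(7,36,59)]; PC=[cyl(12,94,124),cyl(7,36,94),cyl(12,52,64)]
for t,P,p0,nt,ns in(("pin_long_grip",PL,[.557,-.325,0],(416,250),(380,304)),("pin_short_grip",PS,[.575,-.281,0],(401,243),(372,299)),("pin_collar_grip",PC,[.593,-.236,0],(383,236),(370,278))):
    print(t,proj(ft,[*p0[:2],.109]).round(),proj(fs,[*p0[:2],.109]).round())
    for f,n in((ft,nt),(fs,ns)):
        m=mask(f,t,n)
        if m is not None: p,c=fit([(f,m)],P,p0); print(p[:2].round(4),round(c,3))
from scipy.spatial import ConvexHull
E
python3 go.py .557 -.325 .2 -22
```

```text
pin_long_grip [417. 248.] [379. 294.]
[ 0.5563 -0.3222] 0.442
[ 0.5576 -0.3259] 0.155
pin_short_grip [402. 240.] [373. 280.]
[ 0.574  -0.2786] 0.263
[ 0.6249 -0.1949] 0.291
pin_collar_grip [387. 233.] [368. 268.]
[ 0.5931 -0.2365] 0.135
[ 0.5923 -0.2372] 0.213
t 14.33 tcp [0.5325 0.2195 0.205 ] yaw -67.54 tilt [-0.  0. -1.] w 0.0511 F [1.1 0.6 0.2]
shift/turn scaled [-0.927  2.563  0.026] -0.506 rows 14.0
```

Request:
play_rows(commands=[[[0, -0.35, 0.98, 0, 0], [0, -0.35, 0.98, 0, 0], [0, -0.35, 0.98, 0, 0], [0, -0.35, 0.98, 0, 0], [0, -0.35, 0.98, 0, 0]]])

```text
clock: 14.75
tcp_pos: [0.5425, 0.0099, 0.2054]
orientation: [-3.081, -0.612, -0.001]
contact_force: [0.8, 0.2, -0.3]
grip_width: 0.0428
gripper_force: 0.0
```

Request:
play_rows(commands=[[[0, -0.35, 0.98, 0, -0.5], [0, -0.35, 0.98, 0, -0.5], [0, -0.35, 0.98, 0, -0.5], [0, -0.35, 0.98, 0, -0.5], [0, -0.35, 0.98, 0, -0.5], [0, -0.35, 0.98, 0, -0.5], [0, -0.35, 0.98, 0, -0.5], [0, -0.35, 0.98, 0, -0.5]]])

```text
clock: 15.42
tcp_pos: [0.5525, -0.1982, 0.2053]
orientation: [2.613, 1.743, 0.0]
contact_force: [0.3, 1.6, -0.2]
grip_width: 0.0431
gripper_force: 0.0
```

```bash
python3 go.py .557 -.325 .2 -22
```

```text
t 15.42 tcp [ 0.5525 -0.1982  0.2053] yaw -22.58 tilt [-0.  0. -1.] w 0.0431 F [ 0.3  1.6 -0.2]
shift/turn scaled [-0.577  0.264  0.027] -0.006 rows 4.0
```

Request:
play_rows(commands=[[[-0.3, -0.577, 0.264, 0, 0], [-0.3, -0.577, 0.264, 0, 0], [-0.3, -0.577, 0.264, 0, 0], [-0.3, -0.577, 0.264, 0, 0], [-0.3, -0.577, 0.264, 0.05, 0], [-0.3, -0.577, 0.264, 0.15, 0], [-0.3, -0.577, 0.264, 0.25, 0]]])

```text
clock: 16.0
tcp_pos: [0.5586, -0.3207, 0.1542]
orientation: [-2.612, -1.745, -0.003]
contact_force: [0.2, -0.8, -0.1]
grip_width: 0.055
gripper_force: 0.0
```

```bash
python3 go.py .557 -.325 .064 -22
```

```text
t 16.0 tcp [ 0.5586 -0.3207  0.1542] yaw -22.5 tilt [ 0.002  0.001 -1.   ] w 0.055 F [ 0.2 -0.8 -0.1]
shift/turn scaled [-0.024  0.001  0.451] -0.006 rows 3.0
```

Request:
play_rows(commands=[[[-0.3, 0, 0, 0.1, 0], [-0.3, 0, 0, 0.2, 0], [-0.3, 0, 0, 0.3, 0], [-0.3, 0, 0, 0.38, 0], [-0.3, 0, 0, 0.45, 0], [-0.3, 0, 0, 0.45, 0], [-0.3, 0, 0, 0.45, 0]]])

```text
clock: 16.58
tcp_pos: [0.5574, -0.3213, 0.0644]
orientation: [-2.61, -1.745, 0.001]
contact_force: [0.2, -1.3, -0.3]
grip_width: 0.0553
gripper_force: 0.0
```

```bash
python3 go.py .557 -.325 .064 -22
```

```text
t 16.58 tcp [ 0.5574 -0.3213  0.0644] yaw -22.49 tilt [ 0.001 -0.002 -1.   ] w 0.0553 F [ 0.2 -1.3 -0.3]
shift/turn scaled [-0.018  0.005  0.002] -0.005 rows 1.0
```

Request:
play_rows(commands=[[[-0.3, -0.018, 0, 0, 0], [1, -0.018, 0, 0, 0], [1, -0.018, 0, 0, 0], [1, -0.018, 0, 0, 0], [1, -0.018, 0, 0, 0], [1, -0.018, 0, 0, 0], [1, -0.018, 0, 0, 0], [1, -0.018, 0, 0, 0]]], grip_force=60)

```text
clock: 17.25
tcp_pos: [0.557, -0.3269, 0.0663]
orientation: [2.611, 1.743, 0.002]
contact_force: [0.0, 0.2, 6.0]
grip_width: 0.0223
gripper_force: 58.8
```

Request:
play_rows(commands=[[[1, 0, 0, -0.05, 0], [1, 0, 0, -0.1, 0], [1, 0, 0, -0.2, 0], [1, 0, 0, -0.35, 0], [1, 0, 0, -0.55, 0], [1, 0, 0, -0.75, 0], [1, 0, 0, -0.75, 0], [1, 0, 0, -0.75, 0]]])

```text
clock: 17.92
tcp_pos: [0.5567, -0.3271, 0.2185]
orientation: [2.61, 1.742, 0.004]
contact_force: [0.6, -0.4, -1.9]
grip_width: 0.0224
gripper_force: 59.5
```

```bash
python3 go.py .51 .2735 .214 22.7
python3 - <<'E'
from m import *
for t in("pin_long_grip","pin_short_grip","pin_collar_grip","pin_long_tip"):
    for f in(ft,fs): print(t,[(np.round(m["rect"]).tolist(),round(m["score"],2)) for m in viewer.trace(f,t)][:3])
s=get_obs()["tcp_pos"]; print("expected knob/tip", proj(fs,s+[0,0,.046]),proj(fs,s+[0,0,.046-.105]))
m=mask(fs,"pin_long_grip",proj(fs,s+[0,0,0]))
P=[cyl(12,90,120),cyl(7,12,90),np.vstack([cyl(7,12,13),cyl(3.5,0,1)])]
if m is not None:
    v,u=np.nonzero(m); print(u.min(),u.max(),v.min(),v.max())
    for z in(.135,.145,.155,.165): print(z,fit([(fs,m)],P,[s[0],s[1],0],z))
E
```

```text
t 17.92 tcp [ 0.5567 -0.3271  0.2185] yaw -22.56 tilt [ 0.     0.005 -1.   ] w 0.0224 F [ 0.6 -0.4 -1.9]
shift/turn scaled [ 2.684 -1.368  0.018] -0.503 rows 15.0
pin_long_grip []
pin_long_grip [([377.0, 221.0, 390.0, 276.0], 0.86)]
pin_short_grip []
pin_short_grip [([365.0, 284.0, 376.0, 314.0], 0.49)]
pin_collar_grip [([382.0, 229.0, 396.0, 240.0], 0.61)]
pin_collar_grip [([362.0, 257.0, 372.0, 295.0], 0.64)]
pin_long_tip [([234.0, 295.0, 266.0, 324.0], 0.72), ([184.0, 231.0, 243.0, 276.0], 0.55), ([202.0, 278.0, 227.0, 301.0], 0.28)]
pin_long_tip [([375.0, 222.0, 390.0, 276.0], 0.77)]
expected knob/tip [383.48412643 228.92197725] [380.22314078 275.05826097]
377 388 221 276
0.135 (array([ 0.57579989, -0.30019877,  0.7688173 ]), np.float64(0.21202345567951886))
0.145 (array([ 0.56455375, -0.31397187, -0.03413378]), np.float64(0.23562858915179977))
0.155 (array([ 0.55533045, -0.32532818,  0.22748544]), np.float64(0.2730394042093823))
0.165 (array([ 0.5457806 , -0.33692992,  0.49396131]), np.float64(0.31731733518646676))
```

Request:
play_rows(commands=[[[1, 0.2, -0.1, -0.05, 0], [1, 0.45, -0.22, -0.05, 0], [1, 0.7, -0.34, -0.05, 0], [1, 0.9, -0.455, -0.05, 0], [1, 0.9, -0.455, -0.05, 0], [1, 0.9, -0.455, -0.05, 0]]])

```text
clock: 18.97
tcp_pos: [0.5412, -0.1158, 0.2245]
orientation: [-2.599, -1.756, -0.002]
contact_force: [0.8, 0.3, -1.4]
grip_width: 0.0223
gripper_force: 59.5
```

Request:
play_rows(commands=[[[1, 0.2, -0.1, 0, 0], [1, 0.45, -0.22, 0, 0], [1, 0.7, -0.34, 0, 0], [1, 0.9, -0.455, 0, 0], [1, 0.9, -0.455, 0, 0], [1, 0.9, -0.455, 0, 0]]])

```text
clock: 19.47
tcp_pos: [0.5251, 0.085, 0.2249]
orientation: [-2.6, -1.757, -0.002]
contact_force: [-0.6, 1.2, -1.4]
grip_width: 0.022
gripper_force: 59.5
```

Request:
play_rows(commands=[[[1, 0.2, -0.1, 0, -0.08], [1, 0.4, -0.22, 0, -0.16], [1, 0.6, -0.32, 0, -0.24], [1, 0.75, -0.41, 0, -0.32], [1, 0.75, -0.41, 0, -0.4], [1, 0.75, -0.41, 0, -0.48], [1, 0.75, -0.41, 0, -0.5], [1, 0.75, -0.41, 0, -0.5]]])

```text
clock: 20.13
tcp_pos: [0.508, 0.2456, 0.2251]
orientation: [1.745, 2.613, -0.0]
contact_force: [1.0, -0.5, -1.6]
grip_width: 0.0222
gripper_force: 59.4
```

```bash
python3 go.py .5105 .2728 .166 22.7
```

```text
t 20.13 tcp [0.508  0.2456 0.2251] yaw 22.53 tilt [-0. -0. -1.] w 0.0222 F [ 1.  -0.5 -1.6]
shift/turn scaled [0.121 0.064 0.295] -0.002 rows 2.0
```

Request:
play_rows(commands=[[[1, 0.06, 0.03, 0, 0], [1, 0.12, 0.064, 0, 0], [1, 0.12, 0.064, 0.05, 0], [1, 0.12, 0.064, 0.15, 0], [1, 0.12, 0.064, 0.22, 0], [1, 0.12, 0.064, 0.22, 0], [1, 0.12, 0.064, 0.22, 0]]])

```text
clock: 20.72
tcp_pos: [0.5097, 0.273, 0.1801]
orientation: [-1.746, -2.611, 0.004]
contact_force: [0.2, -0.2, 0.3]
grip_width: 0.0225
gripper_force: 59.4
```

```bash
python3 go.py .5105 .2728 .11 22.7
python3 - <<'E'
from m import *
s=get_obs()["tcp_pos"]
P=[cyl(12,90,120),cyl(7,12,90),np.vstack([cyl(7,12,13),cyl(3.5,0,1)])]
for t in("pin_long_grip","pin_long_tip"):
    m=mask(fs,t,proj(fs,s))
    if m is not None:
        v,u=np.nonzero(m); print(u.min(),u.max(),v.min(),v.max(),"model tip",proj(fs,s-[0,0,.0623])); print(fit([(fs,m)],P,[s[0],s[1],0],s[2]-.0623))
        low=v>v.max()-8; print("tip u",u[low].mean())
m=mask(fs,"bracket",(250,208))
if m is not None: p,c=fit([(fs,m)],BDN,[.533,.2165,np.radians(112.7)],.03); print(p,c,"hole",p[:2]+.062*np.array([np.cos(p[2]),np.sin(p[2])]))
E
```

```text
t 20.72 tcp [0.5097 0.273  0.1801] yaw 22.47 tilt [-0.001 -0.002 -1.   ] w 0.0225 F [ 0.2 -0.2  0.3]
shift/turn scaled [-0.002  0.004  0.35 ] -0.003 rows 2.0
238 245 150 189 model tip [242.18305287 189.57221455]
(array([0.50846736, 0.27149016, 0.30370018]), np.float64(0.5288181243117656))
tip u 241.62
237 243 150 190 model tip [242.18305287 189.57221455]
(array([0.506535  , 0.26801784, 0.3008314 ]), np.float64(0.44238617784593554))
tip u 241.08823529411765
[0.53637335 0.22366059 1.97123998] 0.2007889348459209 hole [0.51220408 0.28075565]
```

Request:
play_rows(commands=[[[1, 0, 0, 0.1, 0], [1, 0, 0, 0.2, 0], [1, 0, 0, 0.3, 0], [1, 0, 0, 0.35, 0], [1, 0, 0, 0.37, 0], [1, 0, 0, 0.39, 0], [1, 0, 0, 0.41, 0], [1, 0, 0, 0.43, 0], [1, 0, 0, 0.45, 0], [1, 0, 0, 0.45, 0]]])

```text
clock: 21.8
tcp_pos: [0.5102, 0.273, 0.0909]
orientation: [-1.746, -2.611, 0.0]
contact_force: [0.1, 0.4, -0.4]
grip_width: 0.0226
gripper_force: 59.5
```

```bash
python3 go.py .5105 .2728 .0663 22.7
```

```text
t 21.8 tcp [0.5102 0.273  0.0909] yaw 22.47 tilt [ 0. -0. -1.] w 0.0226 F [ 0.1  0.4 -0.4]
shift/turn scaled [-0.002  0.001  0.123] -0.003 rows 1.0
```

Request:
play_rows(commands=[[[1, 0, 0, 0.015, 0], [1, 0, 0, 0.03, 0], [1, 0, 0, 0.045, 0], [1, 0, 0, 0.06, 0], [1, 0, 0, 0.075, 0], [1, 0, 0, 0.09, 0], [1, 0, 0, 0.105, 0], [1, 0, 0, 0.115, 0], [1, 0, 0, 0.115, 0]]])

```text
clock: 22.55
tcp_pos: [0.5104, 0.2724, 0.0676]
orientation: [1.747, 2.611, -0.001]
contact_force: [1.7, -3.0, -3.6]
grip_width: 0.0226
gripper_force: 59.5
```

Request:
play_rows(commands=[[[1, 0, 0, 0.005, 0], [1, 0, 0, 0.01, 0], [1, 0, 0, 0.015, 0], [1, 0, 0, 0.015, 0]]])

```text
clock: 22.88
tcp_pos: [0.5109, 0.2728, 0.0662]
orientation: [1.747, 2.611, 0.001]
contact_force: [-0.3, -6.1, 8.1]
grip_width: 0.0221
gripper_force: 60.6
```

Request:
play_rows(commands=[[[0, 0, 0, 0, 0], [-0.2, 0, 0, 0, 0], [-0.2, 0, 0, 0, 0], [-0.2, 0, 0, 0, 0], [-0.2, 0, 0, 0, 0], [-0.2, 0, 0, -0.1, 0], [-0.2, 0, 0, -0.3, 0], [-0.2, 0, 0, -0.5, 0], [-0.2, 0, 0, -0.7, 0], [-0.2, 0, 0, -0.7, 0], [-0.2, 0, 0, -0.7, 0]]])

```text
clock: 23.8
tcp_pos: [0.5118, 0.2742, 0.2079]
orientation: [1.745, 2.611, 0.009]
contact_force: [0.4, -0.6, -0.7]
grip_width: 0.0515
gripper_force: 0.0
```

```bash
python3 go.py .5105 .2728 .2 22.7
python3 - <<'E'
from m import *
for t in("pin_long_grip","bracket","pin_short_grip","pin_collar_grip","bottle_orange","bench_timer","beaker","pe_bottle","bottle_250"):
    print(t,[(np.round(x["rect"]).tolist(),round(x["score"],2)) for x in viewer.trace(fs,t)][:3])
c=[.5102,.2735]
print("expect seated knob top, tip-visible",proj(fs,[*c,.124]),proj(fs,[*c,.109]),proj(fs,[*c,.038]))
g=cv2.cvtColor(fs["pixels"],cv2.COLOR_RGB2GRAY)
m=mask(fs,"bracket",(248,208))
if m is not None: p,cc=fit([(fs,m)],BDN,[.533,.2165,np.radians(112.7)],.03); print(p,np.degrees(p[2]),cc)
m=mask(fs,"pin_long_grip",proj(fs,[*c,.1]))
if m is not None: print(fit([(fs,m)],[cyl(12,94,124),cyl(7,38,94)],[*c,0]))
E
```

```text
t 23.8 tcp [0.5118 0.2742 0.2079] yaw 22.47 tilt [ 0.002  0.006 -1.   ] w 0.0515 F [ 0.4 -0.6 -0.7]
shift/turn scaled [-0.004 -0.009  0.039] -0.003 rows 1.0
pin_long_grip [([238.0, 190.0, 246.0, 214.0], 0.53)]
bracket [([233.0, 193.0, 264.0, 224.0], 0.87), ([274.0, 342.0, 354.0, 428.0], 0.86)]
pin_short_grip [([365.0, 287.0, 377.0, 309.0], 0.79)]
pin_collar_grip [([362.0, 260.0, 372.0, 296.0], 0.71)]
bottle_orange [([267.0, 172.0, 287.0, 217.0], 0.94)]
bench_timer [([200.0, 226.0, 226.0, 246.0], 0.56), ([317.0, 280.0, 344.0, 321.0], 0.42), ([228.0, 198.0, 262.0, 224.0], 0.2)]
beaker [([315.0, 280.0, 344.0, 321.0], 0.77)]
pe_bottle [([330.0, 172.0, 360.0, 252.0], 0.62)]
bottle_250 [([393.0, 256.0, 430.0, 320.0], 0.97), ([240.0, 188.0, 247.0, 215.0], 0.3)]
expect seated knob top, tip-visible [241.84765939 188.17877251] [242.26319512 192.89441898] [244.17303018 214.56790249]
[0.53843441 0.22651687 2.1104039 ] 120.91723626543799 0.32178873703631705
(array([0.51071418, 0.26893566, 0.24627447]), np.float64(0.18943393815025095))
```

The pin's extent in the image (rows 190–214) matches the fully seated prediction. The bracket is unchanged, both other pins are still in the rack, and the five bystanders I rechecked haven't moved. I'll hand in.

```bash
python3 -c "
from bench import r
print(r.hand_in())"
```

```text
the job is handed in; nothing more can be done
None
```

I handed the job in at about 24 s: the bracket is tipped onto its foot and set in the channel with its leg at the stop end, and the long pin is down to the bottom and released. The short and collared pins are still in the rack. I went over the viewing limit, with 12 pictures instead of 10, and the final check was by numbers only; it did not cover the tape roll or petri dish.

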